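# Hang a printed visor frame over the cooling rail

## Robot

A 7-joint arm with a two-finger parallel gripper is mounted at the origin on the work surface. World frame = base frame: x ahead of the robot, y to its left, z up, the work surface at z = 0. Lengths are in mm, angles in rad, forces in N, time in s.
With the tool pointing down it reaches from about 425 to 875 mm from the base axis. Payload 4.7 kg.
Tool frame: the origin (TCP) lies at the very end of the fingers, on their centre line; the grasp point (between the pads) lies pinch_z behind it (pinch_z is the distance from the TCP to the grasp point, in mm); z points along the fingers, y is the line along which they close (so a half turn about z gives the same grasp; the last joint's range is limited). The gripper opens to 87 mm and grips with 3 to 60 N. Pads are 19 mm wide; open, the fingers measure 117 mm over their backs; the gripper's body (75 mm by 190 mm) begins 51 mm behind the grasp point.
Start: joints at [1.256, 0.321, -0.07, 1.45, 0.023, 1.371, -0.057], TCP at [209.87, -615.207, 222.587] pointing down, gripper open.
Joint ranges: [-2.86, 2.86], [-0.3, 2.09], [-1.38, 1.24], [0.06, 2.45], [-1.56, 4.7], [0.09, 2.05], [-2.69, 2.69]. Speed limits (rad/s): [2.57, 2.57, 3.14, 3.14, 3.14, 3.14, 3.14].

## Interface

Orientations are given as a unit quaternion [x, y, z, w].
In Python, from station import get_state, snapshot, camera_info, close_job, pinch_z gives the robot as it stands. The module is installed in compiled form; this text tells all that it offers.
- The arm moves only by the tool jog_arm, never from a script. Its argument "plan" is a list of rows, each an object with "dp": the shift along the tool's x, y, z in units of 0.02 m (1.0 is 0.02 m), a list of three; "dr": the turn, a rotation vector about the tool's x, y, z in units of 4 degrees (1.0 is 4 degrees), a list of three; "grip": the opening, from 0 (shut) to 1 (fully open). In form: [{"dp": [x, y, z], "dr": [rx, ry, rz], "grip": grip}, ...]. A call has 1 to 20 rows; each row shifts and turns the commanded pose from where the row before left it, along the tool's axes as they then stand; what a row does not reach is not made up. A row lasts 1/12 s, in which the tool goes at most 41.7 mm and 7.16 degrees, less where a joint would pass 70% of its speed; a pose out of reach is approached as far as the arm can. A call with a number of a shift or a turn outside -1 to 1 is refused whole. A call with a gripper value outside its range is refused whole. The fingers move at their own pace and stop on an object; "squeeze" is the grip in N (left out, the last holds). Time passes only in rows, so rows that do not move let the fingers close. It gives the time, the measured TCP pose, the force, the opening and the grip force at its end, in the units of the state.
- get_state(): the state, without advancing time (a new reading comes with each control period).
- snapshot(name): name is "scene" or "top" or "wrist"; returns (picture, depth): 480x640x3 uint8, red, green, blue; 480x640 float32, mm along the optical axis (not along the pixel's ray), 0 where there is no reading.
- camera_info(name): a dict with "intrinsics" (3x3 intrinsics, pixels), "k1" (the pictures are not rectified: a ray, as slopes to the right and down, at radius r is drawn at 1 + k1 r^2 times it, then the intrinsics apply), "eye" and "orientation" of the camera in the world. Camera axes: x right, y up, looking along -z (the intrinsics and any distortion apply to the point x, -y, -z); pixel columns grow to the right and rows downward; lengths in mm; the calibration is good to about 2 mm. A picture is of the moment at which its call begins: read the wrist's pose just before it. camera_info takes no time and is no camera call; for the wrist camera it gives the pose at the moment of the call.
- close_job(): hands the job in; it is judged then, once.
The state is a dict: "t": time; "joint_positions": joint angles; "dq": joint speeds; "joint_torque": joint torques, N m; "tool_pos": TCP position; "ee_rot": TCP orientation; "contact_force": force on the tool from outside, world axes, zero at the start; "moment": the same for the moment, N m; "grip_width": opening from 0.0 (shut) to 1.0 (fully open); "grip_force": force on a finger pad.
Only numpy, scipy, OpenCV 4.12 (cv2) and the standard library are available. Lean on these libraries where they do the work, as an engineer would, in place of code of your own. Each camera call takes 0.05 s, during which the arm holds its last target. There are 200 camera calls.

## Task

Take the freshly printed face-visor frame off the build plate and hang it over the round bar of the rail like a headband on a rail: brow on top of the bar, one side arm hanging down on each side of it. The bar has been clamped at an unknown height, so feel for it: lower the frame until the bar carries it before letting go, without dropping it or pressing hard, and leave it hanging still, level and square across the bar, near the middle between the posts. Leave the scraper, the glue stick and the small reel where they are.

Things in the scene. Friction and masses are not known exactly. Their poses are not given: they have to be found in the camera images.
- frame: White U-shaped visor headband, 120 g, lying flat; band 8 mm thick, 26 mm tall. Middle line: half circle (brow) of radius 72, then two straight arms 50 long. Origin: half circle's centre, on the underside. x: arm to arm (arms at x = -72 and 72, y = 0 to -50). y: to the brow, up when hung. z: up as it lies, band z = 0 to 26. A thin rim 10 tall stands before the brow to y = 104, |x| < 62.
- crown (a point): The middle of the brow's inner face (frame x 0, y 68, z 13 mm): the spot that rests on the bar.
- end_a (a point): Free end of the arm at frame +x (x 72, y -50, z 13 mm). A 12 mm round stud stands at the end, 12 mm high from the underside.
- end_b (a point): Free end of the arm at frame -x (x -72, y -50, z 13 mm), with the same stud.
- rail: Cooling rail. Two 16 mm square posts, 192 tall, at rail y = -130 and 130 on feet 110 x 40 x 12. A level round bar, 18 mm diameter, along y straight over the origin, clamped (30 mm cubes) to the posts with its top 140 to 180 mm above the table: NOT in the pose, find it by touch or camera. Origin: on the table midway between the posts; y along the bar, z up.
- plate: Dark steel build plate, 235 x 235 x 4 mm, flat on the table and fixed, on which the frame lies. Origin: centre of its underside.
- scraper: Bystander: scraper with red handle, 200 mm long, lying on the table beyond the plate; origin on its underside, x along it.
- glue: Bystander: white upright glue stick, 32 mm diameter, 100 mm tall; origin at the centre of its underside.
- reel: Bystander: small filament reel lying flat, 100 mm diameter, 38 mm tall; origin at the centre of its underside.
Things that resemble listed ones, but are neither listed nor needed, are in the scene too. Of the things like the frame, leave any that is red or yellow; of the rest the larger one is meant.

How it is judged (in metres and radians):
On the way:
1. the bar carries the frame, brow up and an arm on each side, while the fingers still hold it (contact force between frame and rail above 0.4 N and contact force between the fingers and frame above 0.5 N and angle between frame's own y axis and vertical below 0.5 rad and x of crown in the frame of rail between -0.04 and 0.04 m and z of crown in the frame of rail between 0.13 and 0.2 m), for 0.1 s.
At the end, for the whole second after the job is handed in: The frame hangs on the bar, released and still: its y axis within 0.25 rad of upright, its plane square across the bar within 0.3 rad, the crown within 25 mm of straight above the bar (sideways) and within 70 mm of midway between the posts, both arm ends below the bar, one on each side (angle between frame's own y axis and vertical below 0.25 rad and angle between the z axis of frame and the y axis of rail, either way round below 0.3 rad and x of crown in the frame of rail between -0.025 and 0.025 m and y of crown in the frame of rail between -0.07 and 0.07 m and z of crown in the frame of rail above 0.13 m and z of each of end_a, end_b in the frame of rail below 0.11 m and contact force between frame and rail above 0.4 N and linear speed of frame below 0.03 m/s and angular speed of frame below 0.3 rad/s); the robot touches nothing.
It fails at once if the frame is pressed hard on the rail (over 30 N) (contact force between frame and rail above 30 N).
It fails at once if the frame is dropped (faster than 0.6 m/s while not held) (linear speed of frame above 0.6 m/s and contact force between the fingers and frame below 0.1 N).
It fails at once if the scraper is disturbed (25 mm) (distance of scraper from where it was at the start of the episode above 0.025 m).
It fails at once if the glue stick is disturbed (25 mm) (distance of glue from where it was at the start of the episode above 0.025 m).
It fails at once if the reel is disturbed (25 mm) (distance of reel from where it was at the start of the episode above 0.025 m).
It also fails if it takes over 64 s, if anything falls off the work surface, if the arm or the gripper's body presses on something with over 40 N, if the wrist force passes 120 N, or if a joint passes its speed limit or range.

## Working session

There is one attempt and no reset: what is moved stays moved. The work goes in short steps, Python scripts to look and compute and a tool call to move; the robot and the scene stay as the last step left them, time stands still between calls to the robot, and variables do not carry over. Pictures are saved under pics/ and viewed, at most 10 in all, crops included, and the job is handed in when it is done.

Besides the shell and the picture viewer there is one more tool, called as name(argument=value, ...), one argument or row to a line, values as JSON. jog_arm: Moves the arm, as the interface text tells. Shifts and turns lie within -1 to 1; 1 stands for 0.02 m of shift or 4 degrees of turn. Its arguments: {"type":"object","properties":{"plan":{"type":"array"},"squeeze":{"type":"number"}},"required":["plan"]}

```bash
mkdir -p pics
cat > h.py <<'E'
import numpy as np, cv2
from scipy.spatial.transform import Rotation as R
from station import *
def P(name,uv,depth=None,z=None,ci=None):
    ci=ci or camera_info(name);K=np.array(ci["intrinsics"])
    uv=np.atleast_2d(np.array(uv,float))
    d=np.c_[(uv[:,0]-K[0,2])/K[0,0],(uv[:,1]-K[1,2])/K[1,1]]
    s=d.copy()
    for _ in range(20): s=d/(1+ci["k1"]*(s**2).sum(1,keepdims=True))
    ray=R.from_quat(ci["orientation"]).apply(np.c_[s[:,0],-s[:,1],-np.ones(len(s))])
    e=np.array(ci["eye"])
    t=depth if depth is not None else (z-e[2])/ray[:,2]
    return e+ray*np.reshape(t,(-1,1))
E
python3 - <<'E'
from h import *
print(pinch_z if not callable(pinch_z) else pinch_z(), get_state())
for n in ["scene","top"]:
    p,d=snapshot(n); cv2.imwrite(f"pics/{n}0.png",p[:,:,::-1]); np.save(f"{n}0.npy",d); print(camera_info(n))
E
```

```text
18.700000000000003 {'t': 0.0, 'joint_positions': array([ 1.25611811,  0.32184843, -0.07007089,  1.4516913 ,  0.02260999,
        1.37081033, -0.0569092 ]), 'dq': array([-1.49497354e-03, -1.63487722e-03, -5.92842744e-04, -1.80956337e-04,
       -1.86029595e-04, -9.93181062e-04,  1.18818266e-05]), 'joint_torque': array([-1.21813091e-04, -4.91287029e+01, -4.03951239e-01, -3.12532961e+01,
       -6.38588704e-02,  4.40629700e-02,  1.73648696e-04]), 'tool_pos': array([ 209.63365442, -614.6673714 ,  221.43672879]), 'ee_rot': array([ 9.86517166e-01,  1.63654850e-01, -2.17175365e-04, -9.61073173e-04]), 'contact_force': array([ 0.10196359, -0.25988077,  0.6556298 ]), 'moment': array([-0.05792384, -0.02025667,  0.03932295]), 'grip_force': 0.0, 'grip_width': 0.9981127592683094}
{'intrinsics': array([[498.49549878,   0.        , 318.14563933],
       [  0.        , 498.49549878, 240.13543766],
       [  0.        ,   0.        ,   1.        ]]), 'k1': -0.08775887633594004, 'eye': array([1080.88364816,  492.95889562, 1001.055683  ]), 'orientation': array([0.12925402, 0.32530649, 0.87015253, 0.34684817])}
{'intrinsics': array([[450.72463645,   0.        , 323.69937369],
       [  0.        , 450.72463645, 239.89667069],
       [  0.        ,   0.        ,   1.        ]]), 'k1': 0.010520444896884862, 'eye': array([ 439.64372408, -101.90910001, 1051.3343163 ]), 'orientation': array([-0.0279685 ,  0.02603933,  0.71220411, -0.70093154])}
```

View pics/scene0.png

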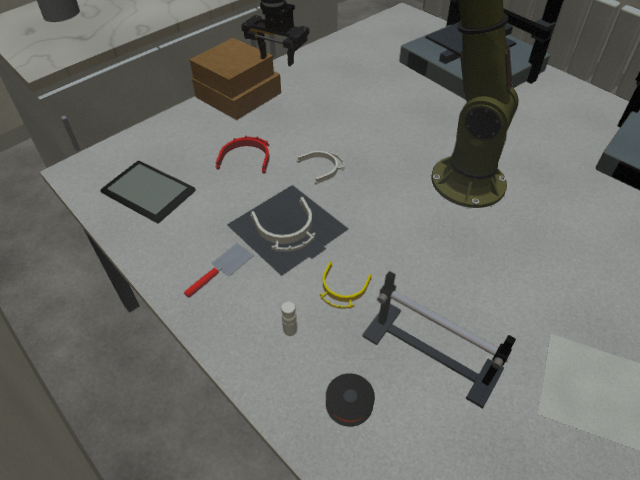

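View pics/top0.png

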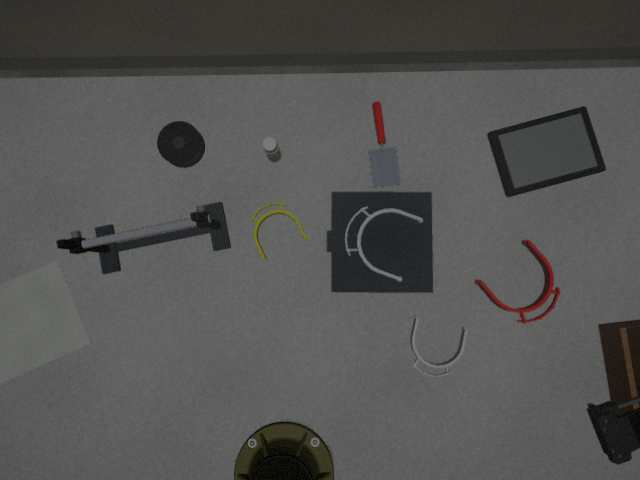

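Frame-like objects in the top view:
- red at (520,285): excluded by colour
- yellow at (280,230): excluded by colour
- small white at (437,345): the smaller of the two whites
- large white on the plate at (388,243): this is the one I want

The scene view agrees. The rail is at top (150,235), the reel at (181,144), the glue stick at (271,150) and the scraper at (380,145). Next I'll measure these and take a close crop.

Run:
```python
from h import *
im=cv2.imread("pics/top0.png");d=np.load("top0.npy")
ys,xs=np.mgrid[0:480,0:640]
W=P("top",np.c_[xs.ravel(),ys.ravel()],depth=d.ravel()).reshape(480,640,3);np.save("W.npy",W)
print("plate z",np.median(W[270:288,335:350,2]),"table z",np.median(W[300:320,200:300,2]))
g=im.min(2).astype(int);roi=np.zeros((480,640),bool);roi[195:290,334:431]=1
m=roi&(g>110);print("n",m.sum())
uv=np.c_[xs[m],ys[m]];z=W[m][:,2];print("z pct",np.percentile(z,[5,25,50,75,95]))
b=uv[z>21];X=P("top",b,z=30)[:,:2]
# circle fit, iterate: brow half only
from scipy.optimize import least_squares
f=lambda p:np.abs(np.hypot(X[:,0]-p[0],X[:,1]-p[1])-p[2])
sel=np.ones(len(X),bool)
r=least_squares(lambda p:np.hypot(X[:,0]-p[0],X[:,1]-p[1])-p[2],[*X.mean(0),72],loss="soft_l1",f_scale=3)
print(r.x,len(X))
r=least_squares(lambda p:np.hypot(X[:,0]-p[0],X[:,1]-p[1])-72,[*r.x[:2]],loss="soft_l1",f_scale=3)
print("c72",r.x)
c=X.mean(0);print("mean",c)
np.save("X.npy",X)
# rail pieces by height
t=(W[...,2]>120)&(xs<260)&(ys>190)&(ys<290)
print("high rail px",t.sum());
q=W[t];print(np.percentile(q[:,2],[5,50,95]))
o=cv2.resize(im[190:300,325:440],None,fx=5,fy=5,interpolation=cv2.INTER_CUBIC);cv2.imwrite("pics/crop.png",o)
o=cv2.resize(im[190:290,40:250],None,fx=3.8,fy=3.8,interpolation=cv2.INTER_CUBIC);cv2.imwrite("pics/rail.png",o)
hh=cv2.imread("pics/scene0.png")
```

```text
plate z 4.495422341746007 table z 0.06717030316042383
n 325
z pct [16.40499858 28.89232131 30.30835753 31.62155923 33.6772417 ]
[ 510.67236073 -254.18887739   74.9657541 ] 294
c72 [ 511.86571201 -251.01182658]
mean [ 521.06951871 -225.25523918]
high rail px 1820
[ 132.45301485  140.27997367 1051.3343163 ]
```

View pics/crop.png

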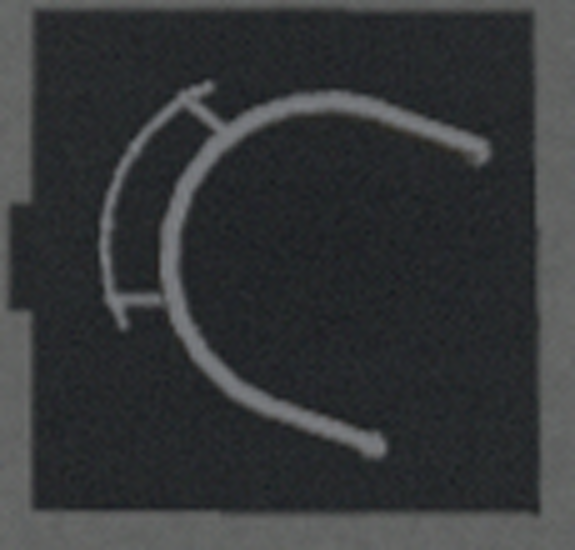

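View pics/rail.png

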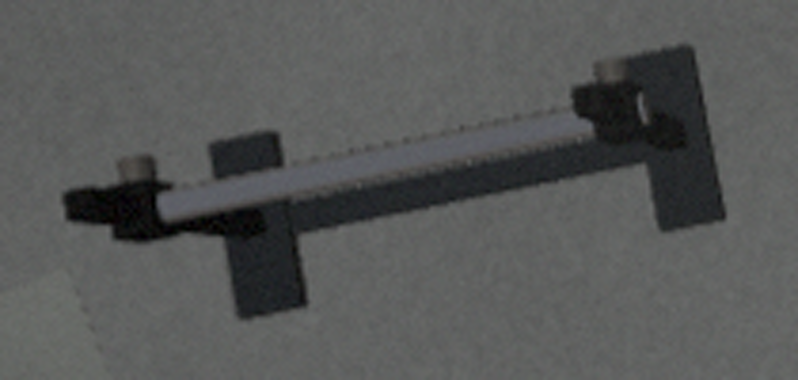

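The crop confirms the large white U: arm ends at top pixels (421,220) and (400,279). The rim is joined to the brow by two radial struts. The upper runs (370,216) to (362,209), the lower (358,250) to (348,250). In the rail crop the bar runs from (83,244) to (194,223). My plan is to grip the lower strut with the hand leaning outward, so the fingers stay above the bar when the frame hangs.

Run:
```python
from h import *
im=cv2.imread("pics/top0.png");W=np.load("W.npy");g=im.min(2).astype(float)
e=P("top",[[421.2,220.4],[400,278.8]],z=30);print("ends",e[:,:2].round(1),"sep",np.linalg.norm(e[0]-e[1]).round(1))
x=e[0]-e[1];x[2]=0;x/=np.linalg.norm(x);y=np.array([-x[1],x[0],0]);mid=e.mean(0)
print("fx",x.round(3),"fy",y.round(3),"origin from ends",(mid+y*51)[:2].round(1))
X=np.load("X.npy");o=(mid+y*51)[:2]
for _ in range(5):
    q=(X-o)@np.c_[x[:2],y[:2]];r=np.hypot(*q.T);s=(q[:,1]>0)&(abs(r-72)<9)
    A=q[s]/r[s][:,None];dl=np.linalg.lstsq(A,r[s]-72,rcond=None)[0];o=o+np.c_[x[:2],y[:2]]@dl
print("origin brow",o.round(1),"resid",np.std(r[s]-72).round(2))
q=(X-o)@np.c_[x[:2],y[:2]];a=q[q[:,1]<-10]
for sg in (1,-1):
    b=a[a[:,0]*sg>50];print("arm",sg,np.polyfit(b[:,1],b[:,0],1).round(3))
# strut profile columns 349..357, centroid of rows 245..256
for u in range(349,358):
    c=g[244:257,u];w=np.clip(c-60,0,None);v=(w*np.arange(244,257)).sum()/w.sum()
    p=P("top",[[u,v]],z=14)[0];l=(p[:2]-o)@np.c_[x[:2],y[:2]];print(u,round(v,1),p[:2].round(1),"frame",l.round(1),"r",np.hypot(*l).round(1),c.max())
# rail
for u in range(95,190,15):
    v0=243.9+(u-83.4)*(222.9-243.9)/(193.9-83.4)
    col=g[int(v0)-7:int(v0)+8,u];w=np.clip(col-90,0,None);v=(w*np.arange(int(v0)-7,int(v0)+8)).sum()/w.sum()
    zz=W[int(round(v))-1:int(round(v))+2,u-2:u+3,2];print("bar",u,round(v,1),np.median(zz).round(1),np.median(W[int(round(v))-1:int(round(v))+2,u-2:u+3],axis=(0,1)).round(1))
# feet outer corners at z=12
f=np.array([[233,303],[308,306],[278,130],[210,145],[240,318],[694,45],[725,217],[660,230],[625,60]])/3.8+[40,190]
print(P("top",f,z=12)[:,:2].round(0))
for n,u in dict(glue=(270,145),reel=(180,140),s1=(377,103),s2=(386,186)).items():print(n,P("top",[u],z=100 if n=="glue" else 38 if n=="reel" else 10)[0].round(0))
```

```text
ends [[ 558.8 -322.5]
 [ 427.1 -270.4]] sep 141.6
fx [ 0.93  -0.367  0.   ] fy [0.367 0.93  0.   ] origin from ends [ 511.7 -249. ]
origin brow [ 512.1 -250.4] resid 1.43
arm 1 [-1.200e-02  7.187e+01]
arm -1 [ -0.    -71.873]
349 251.8 [ 490.7 -157.5] frame [-54.1  78.5] r 95.3 109.0
350 250.7 [ 493.1 -159.9] frame [-50.9  77.2] r 92.5 102.0
351 249.5 [ 495.9 -162.2] frame [-47.4  76. ] r 89.6 102.0
352 249.4 [ 496.  -164.6] frame [-46.5  73.9] r 87.3 105.0
353 249.5 [ 495.8 -166.9] frame [-45.9  71.7] r 85.1 101.0
354 249.5 [ 495.8 -169.2] frame [-45.1  69.5] r 82.9 102.0
355 249.4 [ 496.  -171.5] frame [-44.   67.5] r 80.5 102.0
356 249.4 [ 495.8 -173.8] frame [-43.3  65.3] r 78.3 104.0
357 246.2 [ 503.3 -176.2] frame [-35.4  65.7] r 74.7 109.0
bar 95 241.6 140.3 [512.7 363.6 140.3]
bar 110 238.1 140.6 [520.1 333.6 140.6]
bar 125 231.6 139.8 [532.  303.1 139.8]
bar 140 229.2 138.3 [537.8 273.  138.3]
bar 155 225.9 139.5 [543.3 241.5 139.5]
bar 170 222.2 137.8 [551.2 213.8 137.8]
bar 185 221.9 141.6 [550.  181.8 141.6]
[[459. 413.]
 [456. 367.]
 [564. 388.]
 [555. 429.]
 [450. 408.]
 [612. 134.]
 [506. 115.]
 [499. 155.]
 [603. 176.]]
glue [719.  12. 100.]
reel [752. 226.  38.]
s1 [ 843. -231.   10.]
s2 [ 643. -247.   10.]
```

```bash
cat >> h.py <<'E'
fx=np.array([.930,-.367,0]);fy=np.array([.367,.930,0]);fo=np.array([512.,-250.,4.])
Z=np.array([0,0,1.])
def rel(Rg,pg,st=None):
    st=st or get_state();Rc=R.from_quat(st["ee_rot"])
    print("tcp",st["tool_pos"].round(1),"t",st["t"],"F",st["contact_force"].round(1),"grip",round(st["grip_width"],3),round(st["grip_force"],1))
    print(" dp now-axes(units)",(Rc.inv().apply(pg-st["tool_pos"])/20).round(2)," dr(units)",np.rad2deg((Rc.inv()*Rg).as_rotvec()/4).round(2)," dp goal-axes",(Rg.inv().apply(pg-st["tool_pos"])/20).round(2))
def grasp(s=43,yaw=6):
    a,b=np.deg2rad([s,yaw]);n=-np.sin(b)*fx+np.cos(b)*fy;u=np.cos(b)*fx+np.sin(b)*fy
    z=-np.cos(a)*Z+np.sin(a)*u
    return R.from_matrix(np.c_[np.cross(n,z),n,z])
E
python3 - <<'E'
from h import *
im=cv2.imread("pics/top0.png");g=im.min(2).astype(float)
for v in range(222,254,4):
    c=g[v,342:356];w=np.clip(c-65,0,None);k=w.argmax();i=np.arange(max(0,k-2),k+3);u=342+(w[i]*i).sum()/w[i].sum()
    p=P("top",[[u,v]],z=14)[0]-fo;print(v,round(u,1),"rim frame",(p@fx).round(1),(p@fy).round(1))
G=grasp();p=fo+fx*-4+fy*101.5+Z*8
print(p);rel(G,p+Z*120)
E
```

```text
222 349.6 rim frame 11.4 100.9
226 347.9 rim frame 1.3 101.4
230 346.5 rim frame -8.5 101.0
234 345.8 rim frame -17.8 99.3
238 345.5 rim frame -26.8 96.9
242 345.6 rim frame -35.3 93.3
246 346.3 rim frame -43.4 88.6
250 348.0 rim frame -50.7 81.7
[ 545.5305 -154.137    12.    ]
tcp [ 209.7 -614.7  221.6] t 0.1 F [ 0.2 -0.2  0.3] grip 0.998 0.0
 dp now-axes(units) [ 23.33 -16.37   4.5 ]  dr(units) [-13.49  -4.2  -34.23]  dp goal-axes [-4.27 26.69 10.1 ]
```

jog_arm(
  plan=[
    {"dp":[1,-0.7,0],"dr":[0,0,0],"grip":0.5},
    {"dp":[1,-0.7,0],"dr":[0,0,0],"grip":0.5},
    {"dp":[1,-0.7,0],"dr":[0,0,0],"grip":0.5},
    {"dp":[1,-0.7,0],"dr":[0,0,0],"grip":0.5},
    {"dp":[1,-0.7,0],"dr":[0,0,0],"grip":0.5},
    {"dp":[1,-0.7,0],"dr":[0,0,0],"grip":0.5},
    {"dp":[1,-0.7,0],"dr":[0,0,0],"grip":0.5},
    {"dp":[1,-0.7,0],"dr":[0,0,0],"grip":0.5},
    {"dp":[1,-0.7,0],"dr":[0,0,0],"grip":0.5},
    {"dp":[1,-0.7,0],"dr":[0,0,0],"grip":0.5},
    {"dp":[1,-0.7,0],"dr":[0,0,0],"grip":0.5},
    {"dp":[1,-0.7,0],"dr":[0,0,0],"grip":0.5},
    {"dp":[1,-0.7,0],"dr":[0,0,0],"grip":0.5},
    {"dp":[1,-0.7,0],"dr":[0,0,0],"grip":0.5},
    {"dp":[1,-0.7,0],"dr":[0,0,0],"grip":0.5},
    {"dp":[1,-0.7,0],"dr":[0,0,0],"grip":0.5},
    {"dp":[1,-0.7,0],"dr":[0,0,0],"grip":0.5},
    {"dp":[1,-0.7,0],"dr":[0,0,0],"grip":0.5},
    {"dp":[1,-0.7,0],"dr":[0,0,0],"grip":0.5},
    {"dp":[1,-0.7,0],"dr":[0,0,0],"grip":0.5},
  ],
  squeeze=20,
)

```text
t: 1.77
tool_pos: [498.3, -219.9, 222.2]
ee_rot: [0.987, 0.164, -0.0, -0.0]
contact_force: [-0.7, -0.3, 0.1]
grip_width: 0.501
grip_force: 0.0
```

jog_arm(
  plan=[
    {"dp":[0.8,-0.6,0],"dr":[-0.37,-0.12,-0.95],"grip":0.3},
    {"dp":[0.8,-0.6,0],"dr":[-0.37,-0.12,-0.95],"grip":0.3},
    {"dp":[0,0,0],"dr":[-0.37,-0.12,-0.95],"grip":0.3},
    {"dp":[0,0,0],"dr":[-0.37,-0.12,-0.95],"grip":0.3},
    {"dp":[0,0,0],"dr":[-0.37,-0.12,-0.95],"grip":0.3},
    {"dp":[0,0,0],"dr":[-0.37,-0.12,-0.95],"grip":0.3},
    {"dp":[0,0,0],"dr":[-0.37,-0.12,-0.95],"grip":0.3},
    {"dp":[0,0,0],"dr":[-0.37,-0.12,-0.95],"grip":0.3},
    {"dp":[0,0,0],"dr":[-0.37,-0.12,-0.95],"grip":0.3},
    {"dp":[0,0,0],"dr":[-0.37,-0.12,-0.95],"grip":0.3},
    {"dp":[0,0,0],"dr":[-0.37,-0.12,-0.95],"grip":0.3},
    {"dp":[0,0,0],"dr":[-0.37,-0.12,-0.95],"grip":0.3},
    {"dp":[0,0,0],"dr":[-0.37,-0.12,-0.95],"grip":0.3},
    {"dp":[0,0,0],"dr":[-0.37,-0.12,-0.95],"grip":0.3},
    {"dp":[0,0,0],"dr":[-0.37,-0.12,-0.95],"grip":0.3},
    {"dp":[0,0,0],"dr":[-0.37,-0.12,-0.95],"grip":0.3},
    {"dp":[0,0,0],"dr":[-0.37,-0.12,-0.95],"grip":0.3},
    {"dp":[0,0,0],"dr":[-0.37,-0.12,-0.95],"grip":0.3},
  ],
)

```text
t: 3.27
tool_pos: [519.1, -187.0, 221.6]
ee_rot: [0.696, 0.681, -0.034, 0.225]
contact_force: [0.1, -0.2, -0.0]
grip_width: 0.298
grip_force: 0.0
```

jog_arm(
  plan=[
    {"dp":[0,0,0],"dr":[-0.37,-0.12,-0.95],"grip":0.15},
    {"dp":[0,0,0],"dr":[-0.37,-0.12,-0.95],"grip":0.15},
    {"dp":[0,0,0],"dr":[-0.37,-0.12,-0.95],"grip":0.15},
    {"dp":[0,0,0],"dr":[-0.37,-0.12,-0.95],"grip":0.15},
    {"dp":[0,0,0],"dr":[-0.37,-0.12,-0.95],"grip":0.15},
    {"dp":[0,0,0],"dr":[-0.37,-0.12,-0.95],"grip":0.15},
    {"dp":[0,0,0],"dr":[-0.37,-0.12,-0.95],"grip":0.15},
    {"dp":[0,0,0],"dr":[-0.37,-0.12,-0.95],"grip":0.15},
    {"dp":[0,0,0],"dr":[-0.37,-0.12,-0.95],"grip":0.15},
    {"dp":[0,0,0],"dr":[-0.37,-0.12,-0.95],"grip":0.15},
    {"dp":[0,0,0],"dr":[-0.37,-0.12,-0.95],"grip":0.15},
    {"dp":[0,0,0],"dr":[-0.37,-0.12,-0.95],"grip":0.15},
    {"dp":[0,0,0],"dr":[-0.37,-0.12,-0.95],"grip":0.15},
    {"dp":[0,0,0],"dr":[-0.37,-0.12,-0.95],"grip":0.15},
    {"dp":[0,0,0],"dr":[-0.37,-0.12,-0.95],"grip":0.15},
    {"dp":[0,0,0],"dr":[-0.37,-0.12,-0.95],"grip":0.15},
    {"dp":[0,0,0],"dr":[-0.37,-0.12,-0.95],"grip":0.15},
    {"dp":[0,0,0],"dr":[-0.37,-0.12,-0.95],"grip":0.15},
    {"dp":[0,0,0],"dr":[0,0,0],"grip":0.15},
    {"dp":[0,0,0],"dr":[0,0,0],"grip":0.15},
  ],
)

```text
t: 4.93
tool_pos: [541.2, -193.6, 211.9]
ee_rot: [0.134, 0.924, -0.054, 0.354]
contact_force: [0.5, 0.7, -0.9]
grip_width: 0.151
grip_force: 0.0
```

Run:
```python
from h import *
s=get_state();print(s["joint_positions"].round(2))
G=grasp();p=fo+fx*-4+fy*101.5+Z*8
rel(G,p+Z*60,s)
```

```text
[ 0.44 -0.3  -0.12  2.29 -0.11  0.42  1.68]
tcp [ 541.2 -193.6  211.9] t 4.9333 F [ 0.5  0.7 -0.9] grip 0.151 0.0
 dp now-axes(units) [4.93 1.99 4.96]  dr(units) [-0.24 -0.26 -0.13]  dp goal-axes [5.01 1.96 4.9 ]
```

jog_arm(
  plan=[
    {"dp":[0.5,0.2,0.5],"dr":[0,0,0],"grip":0.15},
    {"dp":[0.5,0.2,0.5],"dr":[0,0,0],"grip":0.15},
    {"dp":[0.5,0.2,0.5],"dr":[0,0,0],"grip":0.15},
    {"dp":[0.5,0.2,0.5],"dr":[0,0,0],"grip":0.15},
    {"dp":[0.5,0.2,0.5],"dr":[0,0,0],"grip":0.15},
    {"dp":[0.5,0.2,0.5],"dr":[0,0,0],"grip":0.15},
    {"dp":[0.5,0.2,0.5],"dr":[0,0,0],"grip":0.15},
    {"dp":[0.5,0.2,0.5],"dr":[0,0,0],"grip":0.15},
    {"dp":[0,0,0],"dr":[0,0,0],"grip":0.15},
    {"dp":[0,0,0],"dr":[0,0,0],"grip":0.15},
  ],
)

```text
t: 5.77
tool_pos: [544.5, -161.3, 98.5]
ee_rot: [0.132, 0.925, -0.054, 0.353]
contact_force: [0.2, 0.6, 0.2]
grip_width: 0.149
grip_force: 0.0
```

Run:
```python
from h import *
s=get_state();print(s["joint_positions"].round(2))
G=grasp();p=fo+fx*-4+fy*101.5+Z*8
rel(G,p+Z*60,s)
im,d=snapshot("wrist");cv2.imwrite("pics/w1.png",im[:,:,::-1]);np.save("w1.npy",d)
```

```text
[ 0.62 -0.13 -0.4   2.42  0.08  0.11  1.41]
tcp [ 544.5 -161.3   98.5] t 5.7667 F [0.2 0.6 0.2] grip 0.149 0.0
 dp now-axes(units) [0.92 0.37 0.95]  dr(units) [-0.22 -0.27 -0.09]  dp goal-axes [0.94 0.36 0.94]
```

View pics/w1.png

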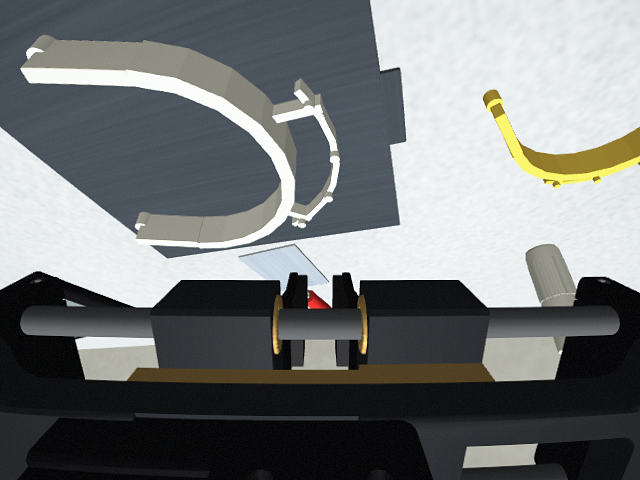

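The wrist view shows the white frame (brow at (290,200)), its rim bowing right at (337,158), and the pads at (300,320) and (345,320). The wrist is near its limits, so I'll lean less: 30°.

Run:
```python
from h import *
G=grasp(30,10);p=fo+fx*-11+fy*100.6+Z*7
rel(G,p+Z*60)
```

```text
tcp [ 545.3 -161.9   99.8] t 5.8167 F [-0.7 -0.1 -0.1] grip 0.15 0.0
 dp now-axes(units) [1.29 0.37 0.77]  dr(units) [-0.8   3.   -0.93]  dp goal-axes [1.08 0.4  1.04]
```

jog_arm(
  plan=[
    {"dp":[0,0,0],"dr":[-0.27,1,-0.31],"grip":0.15},
    {"dp":[0,0,0],"dr":[-0.27,1,-0.31],"grip":0.15},
    {"dp":[0,0,0],"dr":[-0.27,1,-0.31],"grip":0.15},
    {"dp":[0.54,0.2,0.52],"dr":[0,0,0],"grip":0.15},
    {"dp":[0.54,0.2,0.52],"dr":[0,0,0],"grip":0.15},
    {"dp":[0,0,0],"dr":[0,0,0],"grip":0.15},
    {"dp":[0,0,0],"dr":[0,0,0],"grip":0.15},
  ],
)

```text
t: 6.4
tool_pos: [538.6, -152.4, 70.8]
ee_rot: [0.098, 0.96, -0.027, 0.26]
contact_force: [-0.1, -0.2, 0.5]
grip_width: 0.15
grip_force: 0.0
```

Run:
```python
from h import *
s=get_state();print(s["joint_positions"].round(2))
G=grasp(30,10);p=fo+fx*-11+fy*100.6+Z*7
rel(G,p+Z*60,s);rel(G,p,s)
# rim from wrist camera: colour mask of low white, project to z=14
ci=camera_info("wrist");im,d=snapshot("wrist");cv2.imwrite("pics/w2.png",im[:,:,::-1])
ys,xs=np.mgrid[0:480:2,0:640:2]
dd=d[::2,::2];W=P("wrist",np.c_[xs.ravel(),ys.ravel()],depth=dd.ravel(),ci=ci)
g=im[::2,::2].min(2).ravel()
q=W-fo;a=np.c_[q@fx,q@fy,q[:,2]]
m=(dd.ravel()>0)&(a[:,2]>7)&(a[:,2]<13)&(a[:,1]>80)&(a[:,1]<115)&(g>110)
b=a[m];print(m.sum())
for x0 in range(-60,60,10):
    k=abs(b[:,0]-x0)<4
    if k.sum()>3:print(x0,k.sum(),b[k,1].min().round(1),np.median(b[k,1]).round(1),b[k,1].max().round(1),"z",np.median(b[k,2]).round(1))
m=(dd.ravel()>0)&(a[:,2]>23)&(a[:,2]<30)&(abs(a[:,0])<90)&(a[:,1]>0)&(a[:,1]<85)&(g>110)
b=a[m]
if len(b)>20:
    A=np.c_[2*b[:,:2],np.ones(len(b))];s=np.linalg.lstsq(A,(b[:,:2]**2).sum(1),rcond=None)[0]
    print("brow circle centre err",s[:2].round(1),"r",np.sqrt(s[2]+s[:2]@s[:2]).round(1),len(b))
```

```text
[ 0.41 -0.04 -0.16  2.3  -0.07  0.35  1.67]
tcp [ 538.6 -152.4   70.8] t 6.4 F [-0.1 -0.2  0.5] grip 0.15 0.0
 dp now-axes(units) [-0.01 -0.   -0.01]  dr(units) [-0.02  0.07 -0.01]  dp goal-axes [-0.01 -0.   -0.01]
tcp [ 538.6 -152.4   70.8] t 6.4 F [-0.1 -0.2  0.5] grip 0.15 0.0
 dp now-axes(units) [1.5  0.   2.58]  dr(units) [-0.02  0.07 -0.01]  dp goal-axes [ 1.49 -0.    2.59]
259
-60 19 80.1 81.7 85.1 z 9.3
-50 32 80.4 88.1 92.2 z 8.4
-40 23 90.5 93.6 97.4 z 8.2
-30 17 95.5 98.4 100.4 z 8.3
-20 16 98.6 100.9 103.8 z 10.8
-10 13 101.5 103.3 105.2 z 8.3
0 15 101.6 103.4 105.3 z 8.5
10 14 100.4 102.9 105.3 z 8.4
20 9 97.9 98.5 102.9 z 12.5
30 13 93.6 97.1 100.1 z 8.5
40 19 81.2 90.3 95.6 z 8.4
50 15 80.1 83.3 86.5 z 9.0
brow circle centre err [-3.4  4.6] r 69.2 933
```

View pics/w2.png

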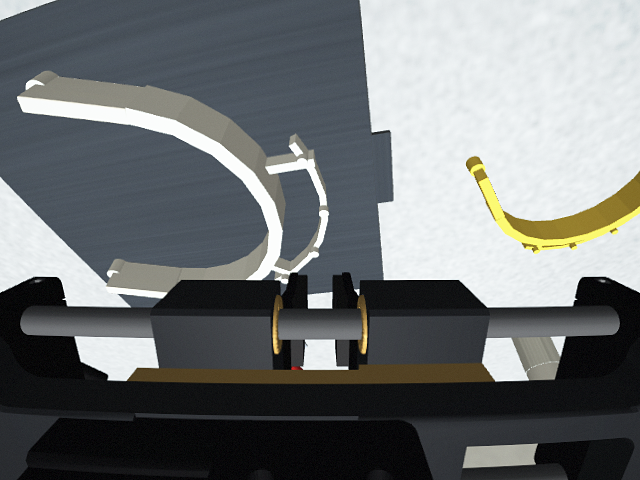

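The wrist view shows that the rim is made of straight segments with nubs at (323,210) and (313,255), about frame x ±20. I'll grip the flat middle segment between them, square to it.

Run:
```python
from h import *
G=grasp(33,0);p=fo+fx*-3+fy*102+Z*7
rel(G,p+Z*25)
d=G.inv().apply([0,0,-25])/20;print("then down25",d.round(3))
```

```text
tcp [ 539.3 -152.8   71.6] t 6.45 F [-0.4 -0.3 -0.6] grip 0.154 0.0
 dp now-axes(units) [0.58 0.02 1.73]  dr(units) [ 1.29 -0.65  2.11]  dp goal-axes [0.66 0.08 1.69]
then down25 [0.681 0.    1.048]
```

jog_arm(
  plan=[
    {"dp":[0,0,0],"dr":[0.43,-0.22,0.7],"grip":0.15},
    {"dp":[0,0,0],"dr":[0.43,-0.22,0.7],"grip":0.15},
    {"dp":[0,0,0],"dr":[0.43,-0.22,0.7],"grip":0.15},
    {"dp":[0.33,0.04,0.85],"dr":[0,0,0],"grip":0.15},
    {"dp":[0.33,0.03,0.85],"dr":[0,0,0],"grip":0.15},
    {"dp":[0,0,0],"dr":[0,0,0],"grip":0.15},
    {"dp":[0,0,0],"dr":[0,0,0],"grip":0.15},
  ],
)

```text
t: 7.03
tool_pos: [545.4, -154.4, 34.6]
ee_rot: [0.168, 0.945, -0.05, 0.275]
contact_force: [-0.2, 1.4, 0.4]
grip_width: 0.149
grip_force: 0.0
```

Run:
```python
from h import *
G=grasp(33,0);p=fo+fx*-3+fy*102+Z*7
s=get_state();print(s["joint_positions"].round(2))
rel(G,p+Z*25,s);rel(G,p,s)
im,d=snapshot("wrist");im2,_=snapshot("scene")
a=cv2.resize(im[180:400,180:500],(800,550),interpolation=cv2.INTER_CUBIC);cv2.imwrite("pics/w3.png",a[:,:,::-1])
```

```text
[ 0.44  0.04 -0.28  2.34  0.52  0.23  0.91]
tcp [ 545.4 -154.4   34.6] t 7.0333 F [-0.2  1.4  0.4] grip 0.149 0.0
 dp now-axes(units) [-0.08  0.04 -0.03]  dr(units) [ 0.15 -0.13  0.3 ]  dp goal-axes [-0.08  0.04 -0.03]
tcp [ 545.4 -154.4   34.6] t 7.0333 F [-0.2  1.4  0.4] grip 0.149 0.0
 dp now-axes(units) [0.59 0.04 1.03]  dr(units) [ 0.15 -0.13  0.3 ]  dp goal-axes [0.6  0.04 1.02]
```

View pics/w3.png

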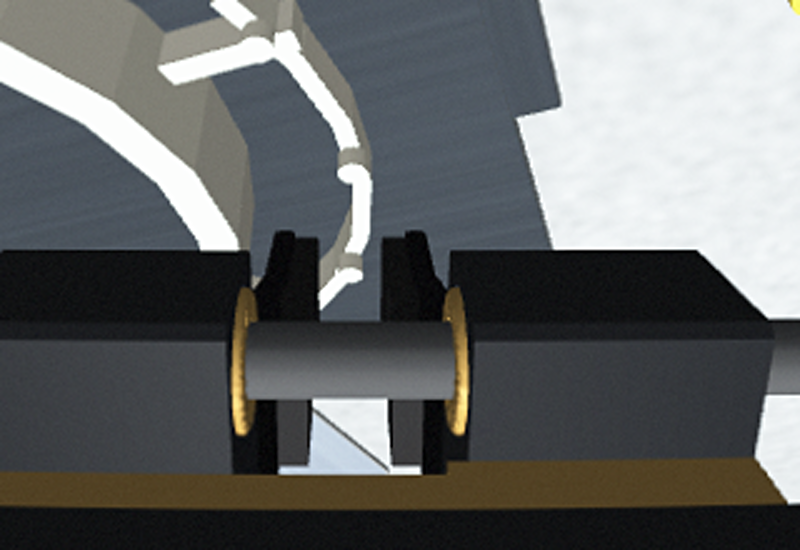

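The pads straddle the middle segment: it lies between the nubs at crop (350,165) and (350,268), and the gap is centred at x≈350. I'll go down and close.

jog_arm(
  plan=[
    {"dp":[0.2,0.03,0.34],"dr":[0.05,-0.04,0.1],"grip":0.15},
    {"dp":[0.2,0.02,0.34],"dr":[0.05,-0.04,0.1],"grip":0.15},
    {"dp":[0.2,0.02,0.34],"dr":[0.05,-0.04,0.1],"grip":0.15},
    {"dp":[0,0,0],"dr":[0,0,0],"grip":0.15},
    {"dp":[0,0,0],"dr":[0,0,0],"grip":0.15},
  ],
)

```text
t: 7.55
tool_pos: [547.1, -153.1, 11.6]
ee_rot: [0.179, 0.942, -0.053, 0.279]
contact_force: [0.5, 0.6, -0.0]
grip_width: 0.147
grip_force: 0.0
```

jog_arm(
  plan=[
    {"dp":[0,0,0],"dr":[0,0,0],"grip":0},
    {"dp":[0,0,0],"dr":[0,0,0],"grip":0},
    {"dp":[0,0,0],"dr":[0,0,0],"grip":0},
    {"dp":[0,0,0],"dr":[0,0,0],"grip":0},
    {"dp":[0,0,0],"dr":[0,0,0],"grip":0},
  ],
  squeeze=35,
)

```text
t: 7.97
tool_pos: [547.6, -153.1, 11.8]
ee_rot: [0.179, 0.942, -0.053, 0.28]
contact_force: [-2.2, 0.8, 6.6]
grip_width: 0.036
grip_force: 34.2
```

Run:
```python
from h import *
G=grasp(33,0);p=fo+fx*-3+fy*102+Z*7
s=get_state();print(s["joint_positions"].round(2));rel(G,p,s)
```

```text
[ 0.35  0.09 -0.21  2.36  0.85  0.19  0.55]
tcp [ 547.6 -153.1   11.8] t 7.9667 F [-2.2  0.8  6.6] grip 0.036 34.2
 dp now-axes(units) [ 0.04 -0.06  0.02]  dr(units) [0.01 0.02 0.  ]  dp goal-axes [ 0.04 -0.06  0.02]
```

jog_arm(
  plan=[
    {"dp":[-0.27,0,-0.42],"dr":[0,0,0],"grip":0},
    {"dp":[-0.54,0,-0.84],"dr":[0,0,0],"grip":0},
    {"dp":[-0.54,0,-0.84],"dr":[0,0,0],"grip":0},
    {"dp":[-0.54,0,-0.84],"dr":[0,0,0],"grip":0},
    {"dp":[-0.54,0,-0.84],"dr":[0,0,0],"grip":0},
    {"dp":[-0.54,0,-0.84],"dr":[0,0,0],"grip":0},
    {"dp":[0,0,0],"dr":[0,0,0],"grip":0},
    {"dp":[0,0,0],"dr":[0,0,0],"grip":0},
  ],
)

```text
t: 8.63
tool_pos: [546.4, -153.1, 121.2]
ee_rot: [0.179, 0.942, -0.053, 0.279]
contact_force: [-0.4, -0.3, -1.9]
grip_width: 0.035
grip_force: 34.6
```

```bash
cat >> h.py <<'E'
T_off=np.array([-3,102,7.]);a33=np.deg2rad(33)
R_ft=R.from_matrix(np.c_[np.cross([0,1,0],[np.sin(a33),0,-np.cos(a33)]),[0,1,0],[np.sin(a33),0,-np.cos(a33)]])  # tool in frame
bar=np.array([.19,-.98,0]);bar/=np.linalg.norm(bar)
def hung(crown,yaw=10):
    fz=R.from_rotvec(-np.deg2rad(yaw)*Z).apply(bar);F=R.from_matrix(np.c_[np.cross(Z,fz),Z,fz])
    return F*R_ft, np.array(crown,float)+F.apply(T_off-[0,68,13])
E
python3 - <<'E'
from h import *
s=get_state();print(s["joint_positions"].round(2),s["moment"].round(2))
G,p=hung([530,286,300]);print(p.round(0),"tool z",G.apply([0,0,1]).round(2),"tool y",G.apply([0,1,0]).round(2))
rel(G,p,s)
im,d=snapshot("scene");cv2.imwrite("pics/s1.png",im[:,:,::-1])
E
```

```text
[ 0.44 -0.12 -0.27  2.28  0.21  0.43  1.18] [0.47 0.66 0.02]
[527. 292. 334.] tool z [0.53 0.85 0.  ] tool y [ 0. -0.  1.]
tcp [ 546.4 -153.1  121.2] t 8.6333 F [-0.4 -0.3 -1.9] grip 0.035 34.6
 dp now-axes(units) [  1.82  20.34 -13.87]  dr(units) [-21.     4.43   8.38]  dp goal-axes [12.63 10.64 18.35]
```

jog_arm(
  plan=[
    {"dp":[-0.3,0,-0.4],"dr":[-0.955,0.2,0.38],"grip":0},
    {"dp":[-0.3,0,-0.4],"dr":[-0.955,0.2,0.38],"grip":0},
    {"dp":[-0.3,0.1,-0.4],"dr":[-0.955,0.2,0.38],"grip":0},
    {"dp":[-0.3,0.1,-0.4],"dr":[-0.955,0.2,0.38],"grip":0},
    {"dp":[-0.3,0.1,-0.4],"dr":[-0.955,0.2,0.38],"grip":0},
    {"dp":[-0.3,0.2,-0.4],"dr":[-0.955,0.2,0.38],"grip":0},
    {"dp":[0,0,0],"dr":[-0.955,0.2,0.38],"grip":0},
    {"dp":[0,0,0],"dr":[-0.955,0.2,0.38],"grip":0},
    {"dp":[0,0,0],"dr":[-0.955,0.2,0.38],"grip":0},
    {"dp":[0,0,0],"dr":[-0.955,0.2,0.38],"grip":0},
    {"dp":[0,0,0],"dr":[-0.955,0.2,0.38],"grip":0},
    {"dp":[0,0,0],"dr":[0,0,0],"grip":0},
  ],
)

```text
t: 9.68
tool_pos: [548.6, -156.7, 171.5]
ee_rot: [0.208, 0.886, 0.327, 0.254]
contact_force: [-0.3, -0.7, -1.9]
grip_width: 0.037
grip_force: 34.4
```

Run:
```python
from h import *
s=get_state();print(s["joint_positions"].round(2),s["moment"].round(2))
Rc=R.from_quat(s["ee_rot"]);print("up in tool",Rc.inv().apply(Z).round(2),"y in tool",Rc.inv().apply([0,1,0]).round(2))
G,p=hung([530,286,300])
rel(G,p,s)
```

```text
[ 0.43  0.11  0.31  2.09 -1.05  1.09  2.44] [-0.65  0.73 -0.05]
up in tool [-0.31  0.69 -0.66] y in tool [0.53 0.7  0.47]
tcp [ 548.6 -156.7  171.5] t 9.6833 F [-0.3 -0.7 -1.9] grip 0.037 34.4
 dp now-axes(units) [10.29 21.04  4.66]  dr(units) [-10.94   2.28   4.14]  dp goal-axes [12.82  8.13 18.44]
```

jog_arm(
  plan=[
    {"dp":[0.58,0.83,-0.04],"dr":[0,0,0],"grip":0},
    {"dp":[0.58,0.83,-0.04],"dr":[0,0,0],"grip":0},
    {"dp":[0.58,0.83,-0.04],"dr":[0,0,0],"grip":0},
    {"dp":[0.58,0.83,-0.04],"dr":[0,0,0],"grip":0},
    {"dp":[0.58,0.83,-0.04],"dr":[0,0,0],"grip":0},
    {"dp":[0.58,0.83,-0.04],"dr":[0,0,0],"grip":0},
    {"dp":[0.58,0.83,-0.04],"dr":[0,0,0],"grip":0},
    {"dp":[0.58,0.83,-0.04],"dr":[0,0,0],"grip":0},
    {"dp":[0.58,0.83,-0.04],"dr":[0,0,0],"grip":0},
    {"dp":[0.58,0.83,-0.04],"dr":[0,0,0],"grip":0},
    {"dp":[0.58,0.83,-0.04],"dr":[0,0,0],"grip":0},
    {"dp":[0.58,0.83,-0.04],"dr":[0,0,0],"grip":0},
    {"dp":[0.58,0.83,-0.04],"dr":[0,0,0],"grip":0},
    {"dp":[0.58,0.83,-0.04],"dr":[0,0,0],"grip":0},
    {"dp":[0.58,0.83,-0.04],"dr":[0,0,0],"grip":0},
    {"dp":[0.58,0.83,-0.04],"dr":[0,0,0],"grip":0},
    {"dp":[0,0,0],"dr":[0,0,0],"grip":0},
    {"dp":[0,0,0],"dr":[0,0,0],"grip":0},
  ],
)

```text
t: 11.18
tool_pos: [520.2, 78.9, 273.1]
ee_rot: [0.187, 0.889, 0.347, 0.234]
contact_force: [0.1, 0.1, -0.9]
grip_width: 0.035
grip_force: 34.3
```

Run:
```python
from h import *
s=get_state();print(s["joint_positions"].round(2))
G,p=hung([530,286,300])
rel(G,p,s)
```

```text
[ 0.46 -0.3  -0.16  2.24 -1.    0.98  1.95]
tcp [520.2  78.9 273.1] t 11.1833 F [ 0.1  0.1 -0.9] grip 0.035 34.3
 dp now-axes(units) [4.14 9.54 3.85]  dr(units) [-10.55   1.33   4.03]  dp goal-axes [5.37 3.05 9.21]
```

jog_arm(
  plan=[
    {"dp":[0,0.3,-0.2],"dr":[-0.96,0.12,0.37],"grip":0},
    {"dp":[0,0.3,-0.2],"dr":[-0.96,0.12,0.37],"grip":0},
    {"dp":[0,0.3,-0.2],"dr":[-0.96,0.12,0.37],"grip":0},
    {"dp":[0,0.3,0],"dr":[-0.96,0.12,0.37],"grip":0},
    {"dp":[0,0.3,0],"dr":[-0.96,0.12,0.37],"grip":0},
    {"dp":[0,0.3,0],"dr":[-0.96,0.12,0.37],"grip":0},
    {"dp":[0,0.3,0],"dr":[-0.96,0.12,0.37],"grip":0},
    {"dp":[0,0.3,0],"dr":[-0.96,0.12,0.37],"grip":0},
    {"dp":[0,0.3,0],"dr":[-0.96,0.12,0.37],"grip":0},
    {"dp":[0,0.3,0],"dr":[-0.96,0.12,0.37],"grip":0},
    {"dp":[0,0.3,0],"dr":[-0.96,0.12,0.37],"grip":0},
    {"dp":[0,0,0],"dr":[0,0,0],"grip":0},
    {"dp":[0,0,0],"dr":[0,0,0],"grip":0},
  ],
)

```text
t: 12.27
tool_pos: [520.3, 94.5, 327.6]
ee_rot: [0.201, 0.705, 0.65, 0.198]
contact_force: [0.7, -0.9, -0.2]
grip_width: 0.032
grip_force: 34.4
```

Run:
```python
from h import *
s=get_state();print(s["joint_positions"].round(2))
G,p=hung([530,286,300])
rel(G,p,s)
```

```text
[ 0.76  0.05 -0.24  2.3  -1.55  1.47  2.37]
tcp [520.3  94.5 327.6] t 12.2667 F [ 0.7 -0.9 -0.2] grip 0.032 34.4
 dp now-axes(units) [5.06 1.05 8.42]  dr(units) [-1.09  0.2   0.25]  dp goal-axes [4.96 0.32 8.55]
```

jog_arm(
  plan=[
    {"dp":[0.55,0.1,0.95],"dr":[0,0,0],"grip":0},
    {"dp":[0.55,0.1,0.95],"dr":[0,0,0],"grip":0},
    {"dp":[0.55,0.1,0.95],"dr":[0,0,0],"grip":0},
    {"dp":[0.55,0.1,0.95],"dr":[0,0,0],"grip":0},
    {"dp":[0.55,0.1,0.95],"dr":[0,0,0],"grip":0},
    {"dp":[0.55,0.1,0.95],"dr":[-0.3,0.1,0.1],"grip":0},
    {"dp":[0.55,0.1,0.95],"dr":[-0.3,0.1,0.1],"grip":0},
    {"dp":[0.55,0.1,0.95],"dr":[-0.3,0.1,0.1],"grip":0},
    {"dp":[0.55,0,0.95],"dr":[-0.3,0,0.1],"grip":0},
    {"dp":[0,0,0],"dr":[0,0,0],"grip":0},
    {"dp":[0,0,0],"dr":[0,0,0],"grip":0},
  ],
)

```text
t: 13.18
tool_pos: [530.4, 203.9, 310.4]
ee_rot: [0.197, 0.679, 0.686, 0.174]
contact_force: [-0.8, -0.4, -1.8]
grip_width: 0.037
grip_force: 34.6
```

Run:
```python
from h import *
s=get_state();print(s["joint_positions"].round(2))
G,p=hung([530,286,300])
rel(G,p,s)
im,d=snapshot("scene");cv2.imwrite("pics/s2.png",im[:,:,::-1])
im,d=snapshot("top");cv2.imwrite("pics/t2.png",im[:,:,::-1]);np.save("t2.npy",d)
```

```text
[ 1.55  0.46 -1.37  2.35 -1.56  1.02  2.48]
tcp [530.4 203.9 310.4] t 13.1833 F [-0.8 -0.4 -1.8] grip 0.037 34.6
 dp now-axes(units) [2.42 1.09 3.71]  dr(units) [ 0.01 -0.4  -0.5 ]  dp goal-axes [2.48 1.18 3.64]
```

View pics/s2.png

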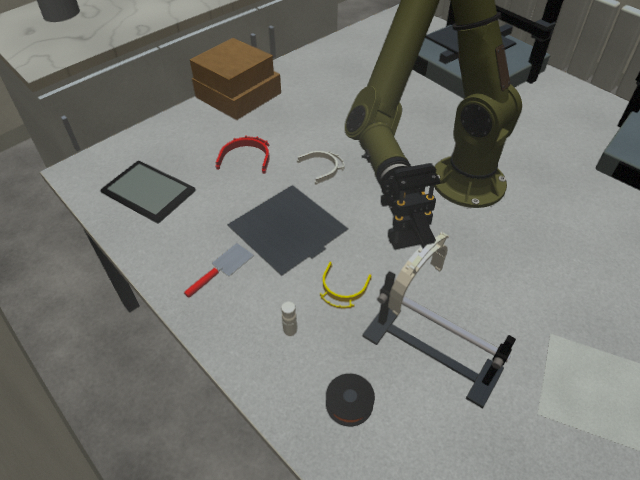

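The scene view shows the frame upright at (425,260), just before the rail. The arm is in a bad branch with its elbow out: j3 and j5 are at their limits. I'll fit a kinematic model from the logged poses and find a better route.

```bash
cat > kin.py <<'E'
import numpy as np, itertools
from scipy.spatial.transform import Rotation as R
D=[([1.25611811,.32184843,-.07007089,1.4516913,.02260999,1.37081033,-.0569092],[209.7,-614.9,221.8],[.986517,.163655,-.0002,-.00096]),
([.44,-.3,-.12,2.29,-.11,.42,1.68],[541.2,-193.6,211.9],[.134,.924,-.054,.354]),
([.62,-.13,-.4,2.42,.08,.11,1.41],[544.5,-161.3,98.5],[.132,.925,-.054,.353]),
([.41,-.04,-.16,2.3,-.07,.35,1.67],[538.6,-152.4,70.8],[.098,.96,-.027,.26]),
([.44,.04,-.28,2.34,.52,.23,.91],[545.4,-154.4,34.6],[.168,.945,-.05,.275]),
([.35,.09,-.21,2.36,.85,.19,.55],[547.6,-153.1,11.8],[.179,.942,-.053,.28]),
([.44,-.12,-.27,2.28,.21,.43,1.18],[546.4,-153.1,121.2],[.179,.942,-.053,.279]),
([.43,.11,.31,2.09,-1.05,1.09,2.44],[548.6,-156.7,171.5],[.208,.886,.327,.254]),
([.46,-.3,-.16,2.24,-1.,.98,1.95],[520.2,78.9,273.1],[.187,.889,.347,.234]),
([.76,.05,-.24,2.3,-1.55,1.47,2.37],[520.3,94.5,327.6],[.201,.705,.65,.198]),
([1.55,.46,-1.37,2.35,-1.56,1.02,2.48],[530.4,203.9,310.4],[.197,.679,.686,.174])]
ax="zyzyzyz"
def chain(q,s):
    out=[];r=R.identity()
    for a,v,k in zip(ax,q,s): r=r*R.from_euler(a,k*v);out.append(r)
    return out
def fit():
    best=None
    for s in itertools.product([1,-1],repeat=7):
        C=[chain(q,s)[-1].inv()*R.from_quat(o) for q,p,o in D]
        # base offset folded: test const tool rotation
        m=R.concatenate(C).mean();e=np.mean([(m.inv()*c).magnitude() for c in C])
        if best is None or e<best[0]:best=(e,s,m)
    return best
E
python3 - <<'E'
from kin import *
e,s,m=fit();print("rot err",e,s,m.as_quat().round(3))
A=[];b=[]
for q,p,o in D:
    c=chain(q,s);A.append(np.hstack([np.eye(3)[:,2:],c[0].as_matrix()[:,:2],c[1].as_matrix(),c[3].as_matrix()[:, [0,2]],c[3].as_matrix()[:,1:2],c[5].as_matrix()]));b+=p
A=np.vstack(A);x,res,rk,sv=np.linalg.lstsq(A,b,rcond=1e-3);print("rank",rk,x.round(0),"rms",np.sqrt(np.mean((A@x-b)**2)))
E
```

```text
rot err 0.006799661835519818 (-1, 1, -1, 1, -1, 1, -1) [-0.     0.     0.707  0.707]
rank 11 [256.  -4.  -7.   5.  -7. 463.   1. 517. -10.   3.  -2. 365.] rms 1.7527833919533533
```

```bash
cat >> kin.py <<'E'
from scipy.optimize import least_squares
S=(-1,1,-1,1,-1,1,-1);M=R.from_euler("z",90,degrees=True)
A_=[];b_=[]
for q,p,o in D:
    c=chain(q,S);A_.append(np.c_[[0,0,1],c[1].as_matrix()[:,2],c[3].as_matrix()[:,2],c[5].as_matrix()[:,2]]);b_+=p
L=np.linalg.lstsq(np.vstack(A_),b_,rcond=None)[0]
lo=np.array([-2.86,-.3,-1.38,.06,-1.56,.09,-2.69]);hi=np.array([2.86,2.09,1.24,2.45,4.7,2.05,2.69])
def fk(q):
    c=chain(q,S);return c[-1]*M,np.array([0,0,L[0]])+L[1]*c[1].as_matrix()[:,2]+L[2]*c[3].as_matrix()[:,2]+L[3]*c[5].as_matrix()[:,2]
def ik(G,p,q0,w=.01,m=.03):
    def f(q):
        r,t=fk(q);return np.r_[(G.inv()*r).as_rotvec()*300,t-p,w*(q-q0)]
    s=least_squares(f,np.clip(q0,lo+m+.001,hi-m-.001),bounds=(lo+m,hi-m));r,t=fk(s.x)
    return s.x,np.rad2deg((G.inv()*r).magnitude()),np.linalg.norm(t-p)
E
python3 - <<'E'
from kin import *; import h
print(L.round(0))
rng=np.random.default_rng(0)
for yaw in (-5,0,5,10):
  for cz in (145,290):
    G,p=h.hung([530,286,cz],yaw);sol=[]
    for k in range(25):
        q,er,ep=ik(G,p,rng.uniform(lo,hi),w=1e-3)
        if er<.5 and ep<1: sol.append(q)
    sol=sorted(sol,key=lambda q:-np.min(np.minimum(q-lo,hi-q)))
    print(yaw,cz,len(sol),[ (s.round(2).tolist(),np.min(np.minimum(s-lo,hi-s)).round(2)) for s in sol[:2]])
E
```

```text
[260. 446. 517. 350.]
-5 145 14 [([1.27, 1.25, -1.25, 2.22, -0.88, 0.58, 2.46], np.float64(0.13)), ([1.29, 1.32, -1.28, 2.22, -0.78, 0.54, 2.39], np.float64(0.1))]
-5 290 16 [([-0.78, 0.26, 0.93, 2.23, 4.45, 1.61, 2.36], np.float64(0.22)), ([-0.43, 0.19, 0.55, 2.23, 4.52, 1.52, 2.38], np.float64(0.18))]
0 145 16 [([-0.81, 0.74, 0.91, 2.29, 4.09, 1.89, 2.57], np.float64(0.12)), ([1.31, 1.31, -1.28, 2.29, -0.99, 0.46, 2.59], np.float64(0.1))]
0 290 2 [([-1.03, 0.24, 1.16, 2.29, 4.37, 1.55, 2.37], np.float64(0.08)), ([1.29, 0.31, -1.27, 2.29, 4.64, 1.12, 2.46], np.float64(0.06))]
5 145 17 [([-0.91, 0.75, 0.97, 2.35, 3.96, 1.87, 2.54], np.float64(0.1)), ([-0.88, 0.72, 0.93, 2.35, 3.99, 1.84, 2.56], np.float64(0.1))]
5 290 3 [([-0.79, 0.07, 0.86, 2.36, 4.37, 1.34, 2.43], np.float64(0.09)), ([1.31, 0.15, -1.29, 2.36, 4.46, 1.18, 2.48], np.float64(0.09))]
10 145 9 [([-0.83, 0.61, 0.84, 2.41, 3.95, 1.71, 2.64], np.float64(0.04)), ([-1.07, 0.82, 1.06, 2.41, 3.77, 1.87, 2.46], np.float64(0.04))]
10 290 9 [([0.32, -0.02, -0.31, 2.42, 4.29, 1.22, 2.48], np.float64(0.03)), ([-0.07, -0.01, 0.08, 2.42, 4.29, 1.21, 2.48], np.float64(0.03))]
```

Run:
```python
from kin import *; import h
s=h.get_state();q0=s["joint_positions"];r,t=fk(q0);print("fk err",(t-s["tool_pos"]).round(1),np.rad2deg((r.inv()*R.from_quat(s["ee_rot"])).magnitude()).round(2))
F=R.from_quat(s["ee_rot"])*h.R_ft.inv();print("crown now",(s["tool_pos"]-F.apply(h.T_off-[0,68,13])).round(0),"fy",F.apply([0,1,0]).round(2),"fz",F.apply([0,0,1]).round(2))
o=np.array([532.,271.5])
for off in (-60,-45,-25):
  for yaw in (0,5,10):
    q=q0;out=[]
    for cz in (270,250,230,210,190,170,155,142):
        G,p=h.hung([*(o-off*h.bar[:2]*1),cz],yaw)
        q,er,ep=ik(G,p,q,w=2,m=.01);out.append((cz,round(er,1),round(ep,1)))
    print(off,yaw,out,q.round(2))
```

```text
fk err [10.7  3.8 -6.4] 0.0
crown now [533. 198. 276.] fy [ 0.03 -0.01  1.  ] fz [ 0.04 -1.   -0.01]
-60 0 [(270, np.float64(0.0), np.float64(0.0)), (250, np.float64(0.0), np.float64(0.0)), (230, np.float64(0.0), np.float64(0.0)), (210, np.float64(0.0), np.float64(0.0)), (190, np.float64(0.0), np.float64(0.0)), (170, np.float64(0.0), np.float64(0.0)), (155, np.float64(0.0), np.float64(0.0)), (142, np.float64(0.0), np.float64(0.0))] [ 1.2   0.85 -0.99  2.23 -1.26  0.95  2.68]
-60 5 [(270, np.float64(0.0), np.float64(0.0)), (250, np.float64(0.0), np.float64(0.0)), (230, np.float64(0.0), np.float64(0.0)), (210, np.float64(0.0), np.float64(0.0)), (190, np.float64(0.0), np.float64(0.0)), (170, np.float64(0.0), np.float64(0.0)), (155, np.float64(0.0), np.float64(0.0)), (142, np.float64(0.0), np.float64(0.0))] [ 1.4   1.11 -1.18  2.29 -1.14  0.66  2.68]
-60 10 [(270, np.float64(1.7), np.float64(6.4)), (250, np.float64(0.5), np.float64(1.9)), (230, np.float64(0.0), np.float64(0.0)), (210, np.float64(0.3), np.float64(0.7)), (190, np.float64(0.0), np.float64(0.0)), (170, np.float64(0.0), np.fl
[... 1715 characters left out ...]
oat64(0.0), np.float64(0.0)), (230, np.float64(0.0), np.float64(0.0)), (210, np.float64(0.0), np.float64(0.0)), (190, np.float64(0.0), np.float64(0.0)), (170, np.float64(0.0), np.float64(0.0)), (155, np.float64(0.0), np.float64(0.0)), (142, np.float64(0.0), np.float64(0.0))] [ 1.4   1.28 -1.26  2.32 -1.07  0.47  2.68]
-25 10 [(270, np.float64(3.8), np.float64(13.5)), (250, np.float64(2.6), np.float64(9.1)), (230, np.float64(2.0), np.float64(4.8)), (210, np.float64(2.7), np.float64(6.5)), (190, np.float64(2.3), np.float64(7.5)), (170, np.float64(0.6), np.float64(2.8)), (155, np.float64(0.0), np.float64(0.0)), (142, np.float64(0.0), np.float64(0.0))] [ 1.49  1.53 -1.32  2.39 -0.94  0.22  2.68]
```

Run:
```python
from kin import *; import h
W=np.load("W.npy");im=h.cv2.imread("pics/top0.png").min(2)
m=(W[...,2]>120)&(W[...,2]<160)&(W[...,1]>190)&(W[...,1]<360)&(W[...,0]>450)&(W[...,0]<620)
q=W[m];print(len(q))
for y0 in range(200,360,20):
    k=abs(q[:,1]-y0)<10;print(y0,k.sum(),q[k,0].min().round(0),np.median(q[k,0]).round(1),q[k,0].max().round(0),"z90",np.percentile(q[k,2],[50,80]).round(0))
print(np.polyfit(q[:,1],q[:,0],1))
G,p=h.hung([541,229,262],5);h.rel(G,p)
```

```text
735
200 85 537.0 545.0 556.0 z90 [139. 141.]
220 88 533.0 541.0 552.0 z90 [139. 141.]
240 88 529.0 537.3 550.0 z90 [139. 141.]
260 88 526.0 533.3 544.0 z90 [139. 141.]
280 86 522.0 529.7 540.0 z90 [139. 141.]
300 88 518.0 526.0 536.0 z90 [139. 141.]
320 87 514.0 522.1 533.0 z90 [139. 141.]
340 84 510.0 518.4 529.0 z90 [139. 141.]
[-1.91327657e-01  5.83995163e+02]
tcp [531.1 203.  310.3] t 13.2833 F [ 0.3  0.1 -1. ] grip 0.032 34.3
 dp now-axes(units) [ 0.51 -0.73  1.52]  dr(units) [-0.02  0.88 -0.44]  dp goal-axes [ 0.44 -0.72  1.55]
```

jog_arm(
  plan=[
    {"dp":[0,-0.36,0],"dr":[0,0.44,-0.22],"grip":0},
    {"dp":[0,-0.36,0],"dr":[0,0.44,-0.22],"grip":0},
    {"dp":[0.15,0,0.5],"dr":[0,0,0],"grip":0},
    {"dp":[0.15,0,0.5],"dr":[0,0,0],"grip":0},
    {"dp":[0.14,0,0.5],"dr":[0,0,0],"grip":0},
    {"dp":[0,0,0],"dr":[0,0,0],"grip":0},
    {"dp":[0,0,0],"dr":[0,0,0],"grip":0},
  ],
)

```text
t: 13.87
tool_pos: [535.9, 234.8, 297.1]
ee_rot: [0.164, 0.688, 0.687, 0.165]
contact_force: [-0.2, -0.1, -0.7]
grip_width: 0.034
grip_force: 34.5
```

Run:
```python
import h
s=h.get_state();print(s["joint_positions"].round(2))
G,p=h.hung([540.5,229,262],5);h.rel(G,p,s);G,p=h.hung([540.5,229,160],5);h.rel(G,p,s)
im,d=h.snapshot("scene");o=h.cv2.resize(im[170:420,320:540],None,fx=2.4,fy=2.4,interpolation=2);h.cv2.imwrite("pics/s3.png",o[:,:,::-1])
```

```text
[ 1.41  0.56 -1.32  2.31 -1.52  0.94  2.54]
tcp [535.9 234.8 297.1] t 13.8667 F [-0.2 -0.1 -0.7] grip 0.034 34.5
 dp now-axes(units) [-0.05 -0.05  0.02]  dr(units) [-0.01 -0.02  0.02]  dp goal-axes [-0.05 -0.05  0.02]
tcp [535.9 234.8 297.1] t 13.8667 F [-0.2 -0.1 -0.7] grip 0.034 34.5
 dp now-axes(units) [-0.04 -5.15  0.02]  dr(units) [-0.01 -0.02  0.02]  dp goal-axes [-0.05 -5.15  0.02]
```

View pics/s3.png

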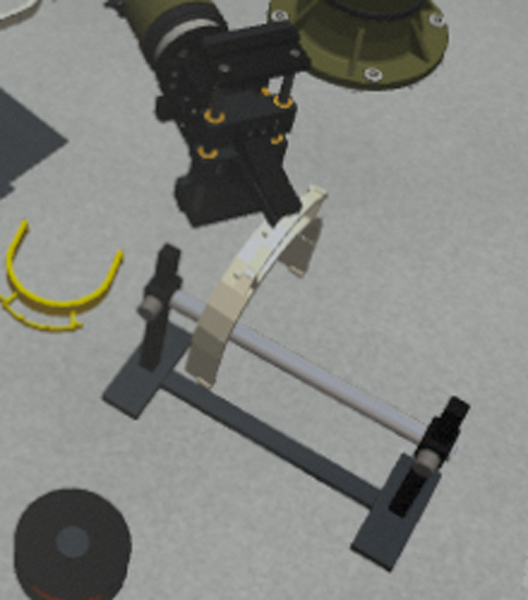

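The crop shows the upright frame straddling the bar (brow at (265,240), arms at (200,375) and (300,270)). The hand is on the robot side, clear of the near post at (160,310). I'll start lowering.

jog_arm(
  plan=[
    {"dp":[-0.01,-0.4,0],"dr":[0,0,0],"grip":0},
    {"dp":[-0.01,-0.4,0],"dr":[0,0,0],"grip":0},
    {"dp":[-0.01,-0.4,0],"dr":[0,0,0],"grip":0},
    {"dp":[-0.01,-0.4,0],"dr":[0,0,0],"grip":0},
    {"dp":[0,-0.4,0],"dr":[0,0,0],"grip":0},
    {"dp":[0,-0.4,0],"dr":[0,0,0],"grip":0},
    {"dp":[0,-0.4,0],"dr":[0,0,0],"grip":0},
    {"dp":[0,-0.4,0],"dr":[0,0,0],"grip":0},
    {"dp":[0,-0.4,0],"dr":[0,0,0],"grip":0},
    {"dp":[0,-0.4,0],"dr":[0,0,0],"grip":0},
    {"dp":[0,-0.4,0],"dr":[0,0,0],"grip":0},
    {"dp":[0,0,0],"dr":[0,0,0],"grip":0},
    {"dp":[0,0,0],"dr":[0,0,0],"grip":0},
  ],
)

```text
t: 15.0
tool_pos: [537.3, 233.7, 209.5]
ee_rot: [0.166, 0.686, 0.689, 0.165]
contact_force: [1.0, -0.2, -1.0]
grip_width: 0.037
grip_force: 34.4
```

Run:
```python
import h
for i in range(2):
    h.snapshot("top") if i else 0
    s=h.get_state();print(s["joint_positions"].round(2),s["moment"].round(2))
    G,p=h.hung([540.5,229,150],5);h.rel(G,p,s)
```

```text
[ 1.37  1.04 -1.28  2.31 -1.27  0.63  2.68] [-1.24  0.49 -0.02]
tcp [537.3 233.7 209.5] t 15.0 F [ 1.  -0.2 -1. ] grip 0.037 34.4
 dp now-axes(units) [ 0.04 -1.28  0.03]  dr(units) [ 0.06  0.   -0.03]  dp goal-axes [ 0.04 -1.28  0.03]
[ 1.37  1.04 -1.28  2.31 -1.27  0.63  2.68] [-1.24  0.52 -0.01]
tcp [537.2 233.9 209.7] t 15.05 F [-0.1  1.  -1.1] grip 0.035 34.4
 dp now-axes(units) [ 0.03 -1.28  0.02]  dr(units) [ 0.05 -0.   -0.01]  dp goal-axes [ 0.03 -1.28  0.03]
```

jog_arm(
  plan=[
    {"dp":[0,-0.25,0],"dr":[0,0,0],"grip":0},
    {"dp":[0,-0.25,0],"dr":[0,0,0],"grip":0},
    {"dp":[0,-0.25,0],"dr":[0,0,0],"grip":0},
    {"dp":[0,-0.25,0],"dr":[0,0,0],"grip":0},
    {"dp":[0,-0.2,0],"dr":[0,0,0],"grip":0},
    {"dp":[0,0,0],"dr":[0,0,0],"grip":0},
  ],
)

```text
t: 15.55
tool_pos: [537.3, 233.6, 184.7]
ee_rot: [0.165, 0.687, 0.688, 0.165]
contact_force: [0.9, 0.1, -1.2]
grip_width: 0.032
grip_force: 34.4
```

jog_arm(
  plan=[
    {"dp":[0,-0.1,0],"dr":[0,0,0],"grip":0},
    {"dp":[0,-0.1,0],"dr":[0,0,0],"grip":0},
    {"dp":[0,0,0],"dr":[0,0,0],"grip":0},
  ],
)

```text
t: 15.8
tool_pos: [537.2, 233.7, 181.1]
ee_rot: [0.165, 0.687, 0.688, 0.165]
contact_force: [0.1, -0.8, -1.6]
grip_width: 0.034
grip_force: 34.4
```

Run:
```python
import h
s=h.get_state();print(s["joint_positions"].round(2),s["moment"].round(2))
G,p=h.hung([540.5,229,142],5);h.rel(G,p,s)
```

```text
[ 1.38  1.18 -1.26  2.3  -1.16  0.55  2.68] [-1.24  0.57 -0.01]
tcp [537.2 233.7 181.1] t 15.8 F [ 0.1 -0.8 -1.6] grip 0.034 34.4
 dp now-axes(units) [ 0.04 -0.26  0.03]  dr(units) [ 0.02 -0.    0.01]  dp goal-axes [ 0.04 -0.26  0.03]
```

Crown is at about 147 with no contact yet. From here I'll go down in 1–2 mm steps.

jog_arm(
  plan=[
    {"dp":[0,-0.06,0],"dr":[0,0,0],"grip":0},
    {"dp":[0,-0.06,0],"dr":[0,0,0],"grip":0},
    {"dp":[0,0,0],"dr":[0,0,0],"grip":0},
  ],
)

```text
t: 16.05
tool_pos: [537.2, 233.7, 178.8]
ee_rot: [0.165, 0.687, 0.688, 0.166]
contact_force: [0.4, 0.4, -0.6]
grip_width: 0.034
grip_force: 34.4
```

jog_arm(
  plan=[
    {"dp":[0,-0.06,0],"dr":[0,0,0],"grip":0},
    {"dp":[0,0,0],"dr":[0,0,0],"grip":0},
  ],
)

```text
t: 16.22
tool_pos: [537.2, 233.8, 177.6]
ee_rot: [0.165, 0.687, 0.688, 0.165]
contact_force: [1.1, 0.6, -1.0]
grip_width: 0.038
grip_force: 34.4
```

jog_arm(
  plan=[
    {"dp":[0,-0.06,0],"dr":[0,0,0],"grip":0},
    {"dp":[0,0,0],"dr":[0,0,0],"grip":0},
  ],
)

```text
t: 16.38
tool_pos: [537.2, 233.7, 176.4]
ee_rot: [0.165, 0.687, 0.688, 0.165]
contact_force: [0.0, 0.8, -0.6]
grip_width: 0.035
grip_force: 34.4
```

jog_arm(
  plan=[
    {"dp":[0,-0.06,0],"dr":[0,0,0],"grip":0},
    {"dp":[0,0,0],"dr":[0,0,0],"grip":0},
  ],
)

```text
t: 16.55
tool_pos: [537.1, 233.9, 175.7]
ee_rot: [0.165, 0.687, 0.688, 0.165]
contact_force: [0.4, 0.3, -0.3]
grip_width: 0.04
grip_force: 34.4
```

jog_arm(
  plan=[
    {"dp":[0,-0.05,0],"dr":[0,0,0],"grip":0},
    {"dp":[0,0,0],"dr":[0,0,0],"grip":0},
  ],
)

```text
t: 16.72
tool_pos: [537.0, 234.1, 175.5]
ee_rot: [0.164, 0.686, 0.689, 0.165]
contact_force: [0.5, -0.9, 2.7]
grip_width: 0.034
grip_force: 34.4
```

Run:
```python
import h
s=h.get_state();print(s["joint_positions"].round(2),s["moment"].round(2))
G,p=h.hung([540.5,229,140],5);h.rel(G,p,s)
```

```text
[ 1.38  1.21 -1.26  2.3  -1.13  0.54  2.68] [-0.51  0.16  0.04]
tcp [537.  234.1 175.5] t 16.7167 F [ 0.5 -0.9  2.7] grip 0.034 34.4
 dp now-axes(units) [ 0.02 -0.07  0.02]  dr(units) [ 0.06 -0.02  0.01]  dp goal-axes [ 0.02 -0.07  0.02]
```

The bar now carries the frame: the upward force is about 4 N above baseline. I'll hold briefly, then open a little.

jog_arm(
  plan=[
    {"dp":[0,0,0],"dr":[0,0,0],"grip":0},
    {"dp":[0,0,0],"dr":[0,0,0],"grip":0},
    {"dp":[0,0,0],"dr":[0,0,0],"grip":0},
  ],
  squeeze=15,
)

```text
t: 16.97
tool_pos: [536.9, 234.1, 175.4]
ee_rot: [0.164, 0.686, 0.689, 0.165]
contact_force: [-1.9, -1.7, 4.5]
grip_width: 0.043
grip_force: 14.9
```

jog_arm(
  plan=[
    {"dp":[0,0,0],"dr":[0,0,0],"grip":0.06},
    {"dp":[0,0,0],"dr":[0,0,0],"grip":0.09},
    {"dp":[0,0,0],"dr":[0,0,0],"grip":0.12},
    {"dp":[0,0,0],"dr":[0,0,0],"grip":0.12},
    {"dp":[0,0,0],"dr":[0,0,0],"grip":0.12},
  ],
)

```text
t: 17.38
tool_pos: [537.5, 233.4, 173.3]
ee_rot: [0.165, 0.688, 0.687, 0.166]
contact_force: [0.2, -0.2, 0.3]
grip_width: 0.116
grip_force: 0.0
```

Run:
```python
import h
s=h.get_state();G,p=h.hung([540.5,229,140],5);h.rel(G,p,s)
im,d=h.snapshot("scene");o=h.cv2.resize(im[190:410,330:550],None,fx=2.7,fy=2.7,interpolation=2);h.cv2.imwrite("pics/s4.png",o[:,:,::-1])
```

```text
tcp [537.5 233.4 173.3] t 17.3833 F [ 0.2 -0.2  0.3] grip 0.116 0.0
 dp now-axes(units) [0.05 0.03 0.04]  dr(units) [-0.    0.01  0.  ]  dp goal-axes [0.05 0.03 0.04]
```

View pics/s4.png

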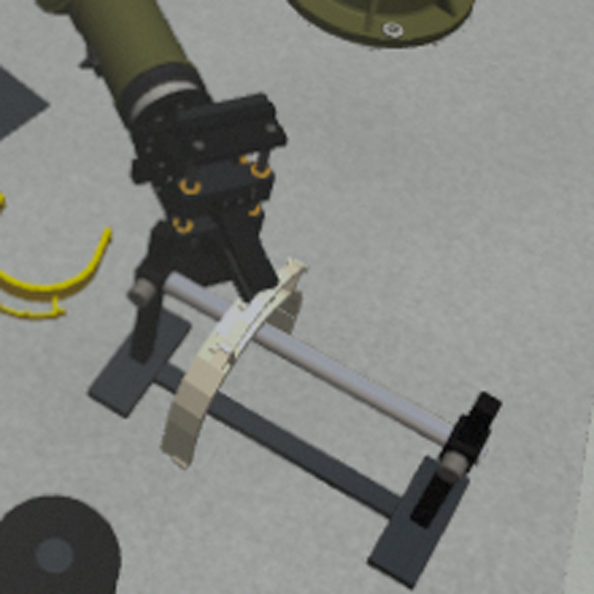

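Frame is released on the bar (crop (235,340)), with one arm on each side. I'll centre the fingers on the rim and back out along the tool axis.

jog_arm(
  plan=[
    {"dp":[0,0.1,0],"dr":[0,0,0],"grip":0.13},
    {"dp":[0,0,0],"dr":[0,0,0],"grip":0.13},
    {"dp":[0,0,-0.2],"dr":[0,0,0],"grip":0.13},
    {"dp":[0,0,-0.3],"dr":[0,0,0],"grip":0.13},
    {"dp":[0,0,-0.4],"dr":[0,0,0],"grip":0.13},
    {"dp":[0,0,-0.5],"dr":[0,0,0],"grip":0.13},
    {"dp":[0,0,-0.5],"dr":[0,0,0],"grip":0.13},
    {"dp":[0,0,-0.5],"dr":[0,0,0],"grip":0.13},
    {"dp":[0,0,0],"dr":[0,0,0],"grip":0.13},
    {"dp":[0,0,0],"dr":[0,0,0],"grip":0.13},
  ],
)

```text
t: 18.27
tool_pos: [515.7, 189.9, 175.8]
ee_rot: [0.166, 0.687, 0.687, 0.166]
contact_force: [0.1, -0.4, -0.3]
grip_width: 0.127
grip_force: 0.0
```

Run:
```python
import h
from h import *
s=h.get_state();print(s["joint_positions"].round(2));G,p=h.hung([540.5,229,140],5);h.rel(G,p,s)
for i in range(2):
    im,d=snapshot("top");ys,xs=np.mgrid[0:480,0:640]
    W=P("top",np.c_[xs.ravel(),ys.ravel()],depth=d.ravel());g=im.min(2).ravel()
    m=(W[:,2]>110)&(W[:,2]<186)&(W[:,1]>200)&(W[:,1]<280)&(W[:,0]>455)&(W[:,0]<630)&(g>95)
    q=W[m];r=q[:,:2]-[540.2,229];ux=np.array([.982,.188]);a=r@ux;b=r@np.array([-.188,.982])
    k=abs(a)>14;print("n",k.sum(),"x range",a[k].min().round(0),a[k].max().round(0),"slope",np.rad2deg(np.arctan(np.polyfit(a[k],b[k],1)))[0].round(1))
    for lo_ in range(-75,76,15):
        kk=abs(a-lo_)<6
        if kk.sum()>2:print(lo_,kk.sum(),"z",np.percentile(q[kk,2],90).round(0),"b",np.median(b[kk]).round(0))
```

```text
[ 1.48  1.12 -1.22  2.32 -1.05  0.66  2.6 ]
tcp [515.7 189.9 175.8] t 18.2667 F [ 0.1 -0.4 -0.3] grip 0.127 0.0
 dp now-axes(units) [ 0.08 -0.09  2.47]  dr(units) [0.01 0.02 0.01]  dp goal-axes [ 0.07 -0.09  2.47]
n 690 x range -63.0 69.0 slope -5.3
-60 43 z 155.0 b 7.0
-45 79 z 163.0 b 2.0
-30 111 z 171.0 b 3.0
-15 96 z 175.0 b 1.0
0 228 z 176.0 b 5.0
15 104 z 177.0 b -2.0
30 89 z 173.0 b -3.0
45 77 z 168.0 b -6.0
60 41 z 157.0 b -5.0
n 687 x range -63.0 66.0 slope -5.4
-60 35 z 155.0 b 9.0
-45 83 z 163.0 b 2.0
-30 110 z 172.0 b 3.0
-15 101 z 176.0 b 2.0
0 223 z 176.0 b 4.0
15 103 z 177.0 b -2.0
30 90 z 174.0 b -2.0
45 78 z 168.0 b -5.0
60 49 z 157.0 b -7.0
```

jog_arm(
  plan=[
    {"dp":[0,0,-0.5],"dr":[0,0,0],"grip":0.13},
    {"dp":[0,0,-0.5],"dr":[0,0,0],"grip":0.13},
    {"dp":[0,0,0],"dr":[0,0,0],"grip":0.13},
    {"dp":[0,0,0],"dr":[0,0,0],"grip":0.13},
    {"dp":[0,0,0],"dr":[0,0,0],"grip":0.13},
    {"dp":[0,0,0],"dr":[0,0,0],"grip":0.13},
    {"dp":[0,0,0],"dr":[0,0,0],"grip":0.13},
    {"dp":[0,0,0],"dr":[0,0,0],"grip":0.13},
    {"dp":[0,0,0],"dr":[0,0,0],"grip":0.13},
    {"dp":[0,0,0],"dr":[0,0,0],"grip":0.13},
  ],
)

```text
t: 19.2
tool_pos: [506.2, 173.4, 176.3]
ee_rot: [0.165, 0.687, 0.688, 0.165]
contact_force: [0.2, -0.2, 0.4]
grip_width: 0.127
grip_force: 0.0
```

Run:
```python
from h import *
s=get_state();print(s["tool_pos"].round(0),s["contact_force"].round(1),abs(s["dq"]).max().round(4))
print(close_job())
```

```text
[506. 173. 176.] [ 0.2 -0.2  0.4] 0.0031
the job is handed in; nothing more can be done
None
```

The visor frame hangs on the bar with the gripper withdrawn. My last measurement put it about 3° off level, 5° off square, about 2 mm sideways of the bar and roughly 43 mm from midway. The job was handed in at about 19 s; the close call returned no verdict.

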